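Present a mounted lens to the inspection camera

TASK

Draw the lens mount straight up out of its post holder and hold it up to the inspection camera on its pillar: lens barrel facing squarely into the camera, lens centred on the camera's line of sight, 15 cm in front of the camera's front glass, and the mount level from side to side, with its post hanging down. Finish while still holding it there, steady in the air in the gripper; do not put it down or let go. Do not touch the camera, and leave the other mounts and things on the table where they are.

Things in the scene. Friction and masses are not known exactly. Their poses are not given: they have to be found in the camera images.
- lens_center (a point): Centre of the lens mount: black square frame 50 x 50 mm, 16 thick (along x); one round barrel, 41 mm across, holding the lens, stands 12 mm out of its front. Axes: x out of the barrel, y along the frame's width, z up. Grip the frame's bare y sides. A 12.7 mm steel post runs down to 100 mm below this point; its last 35 mm stand loosely, unclamped, in the holder.
- lens: The whole lens mount, about 120 to 220 g (see point lens_center); origin at the foot of its post, 100 mm below the lens centre, same axes.
- lens_holder: Black post holder: round socket 40 mm across, standing up to 50 mm, on a 56 x 44 mm foot plate, fixed to the table; its bore is 16.6 mm wide, open at the top, with its floor 15 mm above the table. Origin on the bore's axis at table height. The lens mount stands in this one, lens centre 115 mm above the table.
- camera_eye (a point): Centre of the inspection camera's front glass. x points out along its line of sight (towards the robot, 25 degrees down), y is level, z up across the view. The lens centre belongs at x = 150 mm, y = z = 0 of this frame, the lens's x axis opposite to this x. Height, place and yaw vary from run to run.
- camera: Inspection camera, fixed: grey box 50 x 50 x 70 mm, black barrel in front 42 mm across and 45 long, clamped to a 25 mm steel pillar about 430 mm high behind it. Origin on the pillar's axis at the clamp; it looks along its -x and 25 degrees down; front glass 137 mm before and 38 mm below the origin. Not to be touched.
- mirror_holder: Black post holder: round socket 40 mm across, standing up to 50 mm, on a 56 x 44 mm foot plate, fixed to the table; its bore is 16.6 mm wide, open at the top, with its floor 15 mm above the table. Origin on the bore's axis at table height. It carries the mirror mount.
- iris_holder: Black post holder: round socket 40 mm across, standing up to 50 mm, on a 56 x 44 mm foot plate, fixed to the table; its bore is 16.6 mm wide, open at the top, with its floor 15 mm above the table. Origin on the bore's axis at table height. It carries the iris.
- mirror_center (a point): Centre of the mirror mount, a bystander of the lens mount's height and post: two square black 50 x 50 mm plates one behind the other (23 mm thick together), a flat mirror in front without a barrel, two small steel knobs standing 16 mm out of the back. Not to be disturbed.
- iris_center (a point): Centre of the iris, a bystander on the same kind of post: a round black disc 52 mm across, 10 mm thick, with a thin steel lever at its rim (reaching 36 mm above the centre). Not to be disturbed.
- driver_grip (a point): Handle of a screwdriver 150 mm long lying on the table; bystander.
- tube_center (a point): Centre of a black ring-shaped tube, 31 mm across, 35 mm high, standing on the table; bystander.
- case_center (a point): Centre of a grey case 75 x 55 x 24 mm lying on the table; bystander.
- fork_center (a point): Centre of a steel clamping fork, 90 x 32 x 10 mm, lying on the table; bystander.
Not all that is in view belongs to the job. What is shaped like the lens_holder but turquoise is not meant.

How it is judged:
By the outcome, as a careful person would: the job done as asked, in the order asked, and still so for the second after the job is handed in, while the arm keeps its last pose, push and grip.
It also fails if it takes over 35 s, if anything falls off the work surface, if the arm or the gripper's body presses on something with over 40 N, if the wrist force passes 120 N, or if a joint passes its speed limit or range.

ROBOT

A 6-joint arm with a two-finger parallel gripper is mounted at the origin on the work surface. World frame = base frame: x ahead of the robot, y to its left, z up, the work surface at z = 0. Lengths are in m, angles in degrees, forces in N, time in s.
With the tool pointing down it reaches from about 0.325 to 0.9 m from the base axis. Payload 6.1 kg.
Tool frame: the origin (TCP) lies between the finger pads; the fingertips stand 14 mm ahead of it and the grasp point (between the pads) lies 5 mm behind it; z points along the fingers, y is the line along which they close (so a half turn about z gives the same grasp; the last joint's range is limited). The gripper opens to 85 mm and grips with 20 to 120 N. Pads are 22 mm wide; open, the fingers measure 114 mm over their backs; the gripper's body (76 mm by 85 mm) begins 54 mm behind the grasp point. The pads swing forward as they close: fully open they stand 13 mm farther back than shut.
Start: joints at [-84.517, 12.628, 87.462, -0, 79.91, -7.225], TCP at [0.137, -0.61, 0.225] pointing down, gripper open.
Joint ranges: [-170.65, 170.65], [-52.31, 119.04], [5.05, 147.46], [-71.25, 251.25], [11.57, 151.72], [-153.62, 153.62]. Speed limits (degrees/s): [147.25, 147.25, 172.46, 180, 180, 180].

INTERFACE

Orientations are given as a 3x3 rotation matrix whose columns are the frame's x, y, z axes.
In Python, from bench import robot, optics, ticket gives the robot as it stands. The module is installed in compiled form; this text tells all that it offers.
- The arm moves only by the tool servo_tool, never from a script. Its argument "series" is text: rows parted by semicolons, each of 7 numbers parted by spaces: the shift along the tool's x, y, z in mm, then the turn, a rotation vector about the tool's x, y, z in degrees, then the finger opening in mm, from 0 to 85.4. In form: x y z rx ry rz gripper; .... A call has 1 to 5 rows; each row is the pose to reach, as a shift and turn from the pose commanded when the call began, along the tool's axes at that moment; what a row does not reach only later rows make up. A row lasts 1/12 s, in which the tool goes at most 41.7 mm and 7.16 degrees, less where a joint would pass 70% of its speed; a pose out of reach is approached as far as the arm can. A call with a gripper value outside its range is refused whole. The fingers move at their own pace and stop on an object; the grip force is fixed at half the most. Time passes only in rows, so rows that repeat a pose let the fingers close. It gives the time, the measured TCP pose, the force, the opening and the grip force at its end, in the units of the state.
- robot.get_obs(): the state, without advancing time (a new reading comes with each control period).
- optics.capture(name): name is "scene" or "top"; returns (picture, depth): 400x640x3 uint8, blue, green, red; 400x640 float32, m along the optical axis (not along the pixel's ray), 0 where there is no reading.
- optics.camera_params(name): a dict with "intrinsics" (3x3 intrinsics, pixels), "R" (3x3) and "t" (3): a world point X has camera coordinates R X + t. Camera axes: x right, y down, z forward; pixel columns grow to the right and rows downward; lengths in m; the calibration is good to about 2 mm. A picture is of the moment at which its call begins. camera_params takes no time and is no camera call.
- ticket.finish_job(): hands the job in; it is judged then, once.
Trained networks look in the newest picture that a camera, given by its name, has taken for a name from the list of things; names that differ only in an ending like _2 or _b are one class to them, and where a whole thing is asked for, a point or a joint stands for the part that bears it (a point fixed in the world has none). Each returns a list of dicts, best first, with "p" (0 to 1); they miss things now and then, are a little off and sometimes report something else, mostly with a low value. They report only what shows in the picture. A call takes as long as a camera call. They do not tell look-alikes from the thing itself.
- optics.recognise(camera, name): "point" ([column, row] in pixels, amid what is visible of it).
- optics.cut_out(camera, name): "region" (400x640 bool, what is visible of it) and "point" ([column, row] in pixels, amid what is visible of it).
The state is a dict: "time": time; "qpos": joint angles; "qvel": joint speeds; "effort": joint torques, N m; "ee_pos": TCP position; "tool_rot": TCP orientation; "force": force on the tool from outside, world axes, zero at the start; "torque": the same for the moment, N m; "width": finger opening in m; "grasp_force": force on a finger pad.
Only numpy, scipy, OpenCV 4.12 (cv2) and the standard library are available. Lean on these libraries where they do the work, as an engineer would, in place of code of your own. Each camera call takes 0.05 s, during which the arm holds its last target. There are 200 camera calls.

## Working session

There is one attempt and no reset: what is moved stays moved. The work goes in short steps, Python scripts to look and compute and a tool call to move; the robot and the scene stay as the last step left them, time stands still between calls to the robot, and variables do not carry over. Pictures are saved under pics/ and viewed, at most 10 in all, crops included, and the job is handed in when it is done.

Besides the shell and the picture viewer there is one more tool, called after ">>>" by a JSON object that holds its "fn" and its "kwargs". servo_tool: Moves the arm, as the interface text tells. Its arguments: {"type":"object","properties":{"series":{"type":"string"}},"required":["series"]}

```bash
mkdir -p pics
cat > h.py <<'E'
import numpy as np, cv2
from bench import robot, optics, ticket
def cloud(cam, depth):
    p=optics.camera_params(cam); K=np.array(p["intrinsics"]);R=np.array(p["R"]);t=np.array(p["t"])
    v,u=np.mgrid[:400,:640]
    X=np.stack([(u-K[0,2])/K[0,0]*depth,(v-K[1,2])/K[1,1]*depth,depth],-1)
    return (X-t)@R   # R^T (X-t)
E
python3 - <<'E'
from h import *
for c in("scene","top"):
    im,d=optics.capture(c); cv2.imwrite(f"pics/{c}0.png",im); W=cloud(c,d)
    np.savez(f"{c}0.npz",im=im,d=d,W=W)
    p=optics.camera_params(c);R=np.array(p["R"]);print(c,"pos",(-R.T@p["t"]).round(3),"fwd",R[2].round(3),p["intrinsics"][0][0])
    for n in("lens_center","lens","lens_holder","camera_eye","camera","mirror_center","iris_center","mirror_holder","iris_holder"):
        for k in optics.cut_out(c,n)[:3]:
            m=k["region"]&(d>0)
            print(n,round(k["p"],2),np.round(k["point"]),m.sum(),np.median(W[m],0).round(3) if m.any() else "")
print(robot.get_obs()["time"])
E
```

```text
scene pos [ 1.287 -0.586  1.088] fwd [-0.585  0.397 -0.707] 516.7678959308917
lens_center 0.95 [339. 215.] 413 [ 0.542 -0.075  0.112]
lens 0.77 [335. 217.] 424 [ 0.541 -0.075  0.112]
lens_holder 0.68 [340. 244.] 381 [ 0.555 -0.085  0.025]
lens_holder 0.51 [219. 300.] 436 [ 0.523 -0.415  0.024]
camera_eye 0.59 [503. 158.] 1561 [0.785 0.199 0.342]
camera 0.91 [506. 158.] 1568 [0.785 0.199 0.342]
camera 0.36 [364. 264.] 626 [ 0.656 -0.061  0.024]
mirror_center 0.92 [208. 270.] 467 [ 0.518 -0.419  0.128]
iris_center 0.69 [277. 247.] 166 [ 0.536 -0.252  0.123]
mirror_holder 0.94 [218. 298.] 368 [ 0.524 -0.417  0.025]
mirror_holder 0.32 [337. 242.] 342 [ 0.555 -0.086  0.027]
iris_holder 0.67 [280. 272.] 346 [ 0.546 -0.255  0.028]
top pos [ 0.231 -0.085  1.603] fwd [ 0.218  0.019 -0.976] 507.78938788073464
lens_center 0.73 [323. 204.] 150 [ 0.535 -0.067  0.137]
lens 0.5 [323. 201.] 170 [ 0.534 -0.068  0.136]
lens_holder 0.56 [326. 212.] 117 [ 0.524 -0.082  0.017]
lens_holder 0.56 [295. 202.] 246 [0.547 0.01  0.038]
camera_eye 0.67 [221.  94.] 1092 [0.759 0.215 0.344]
camera 0.76 [221.  97.] 1051 [0.757 0.215 0.344]
mirror_center 0.82 [438. 221.] 260 [ 0.506 -0.413  0.135]
iris_center 0.43 [382. 207.] 68 [ 0.527 -0.245  0.137]
mirror_holder 0.55 [426. 228.] 207 [ 0.496 -0.401  0.025]
mirror_holder 0.47 [319. 201.] 125 [ 0.532 -0.068  0.137]
1.0
```

View pics/scene0.png

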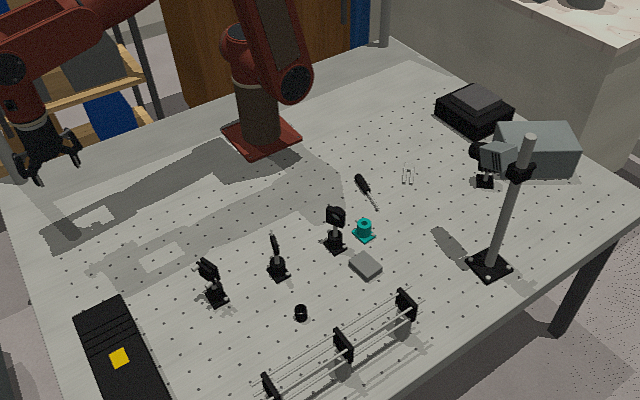

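View pics/top0.png

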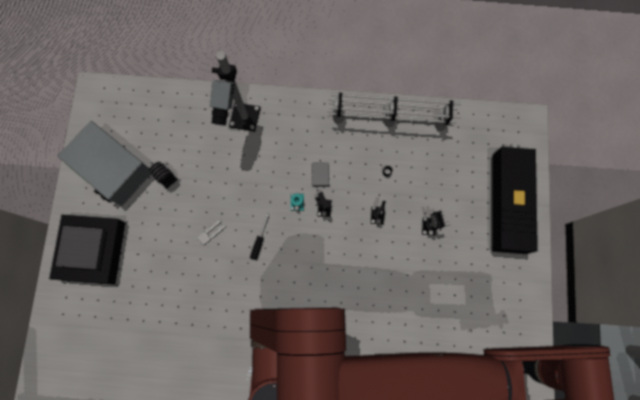

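Run:
```python
from h import *
s=np.load("scene0.npz");t=np.load("top0.npz")
def crop(im,c,r,w=40,h=37): return cv2.resize(im[r-h:r+h,c-w:c+w],(400,296),interpolation=cv2.INTER_CUBIC)
a=np.vstack([np.hstack([crop(s["im"],338,222,24,18),crop(t["im"],323,204,24,18)]),np.hstack([crop(s["im"],503,160,48,36),crop(t["im"],222,95,48,36)])])
cv2.imwrite("pics/crop0.png",np.clip(a*1.6,0,255).astype(np.uint8))
for c,z,box in(("scene",s,0),("top",t,0)):
    W=z["W"]; 
    m=(abs(W[...,0]-.535)<.06)&(abs(W[...,1]+.07)<.06)&(W[...,2]>.085)&(W[...,2]<.16)&(z["d"]>0)
    P=W[m]; print(c,len(P),P.min(0).round(3),P.max(0).round(3))
    top=P[P[:,2]>.13]; 
    r=cv2.minAreaRect((top[:,:2]*1000).astype(np.float32)); print("toprect",r)
    q=P-P.mean(0);u,sv,v=np.linalg.svd(q,full_matrices=False);print("mean",P.mean(0).round(4),"sv",(sv/len(P)**.5).round(4),v.round(3).tolist())
    m=(W[...,0]>.6)&(W[...,1]>.1)&(W[...,1]<.32)&(W[...,2]>.25)&(W[...,0]<1)&(z["d"]>0)
    P=W[m];print("cam",len(P),P.min(0).round(3),P.max(0).round(3))
```

```text
scene 379 [ 0.515 -0.095  0.087] [ 0.568 -0.049  0.146]
toprect ((538.265869140625, -68.434326171875), (49.18796157836914, 32.14787292480469), 24.549222946166992)
mean [ 0.5421 -0.0745  0.1198] sv [0.018  0.0154 0.0072] [[-0.045, -0.12, -0.992], [-0.888, -0.449, 0.094], [0.457, -0.885, 0.087]]
cam 2255 [0.685 0.185 0.25 ] [0.851 0.253 0.434]
top 166 [ 0.514 -0.09   0.09 ] [ 0.564 -0.049  0.149]
toprect ((536.5565185546875, -66.6422119140625), (49.91114807128906, 27.47447395324707), 27.25478172302246)
mean [ 0.5346 -0.0684  0.1332] sv [0.0153 0.0107 0.007 ] [[-0.807, -0.352, -0.475], [0.183, 0.615, -0.767], [-0.562, 0.706, 0.431]]
cam 1358 [0.687 0.188 0.251] [0.846 0.254 0.437]
```

View pics/crop0.png

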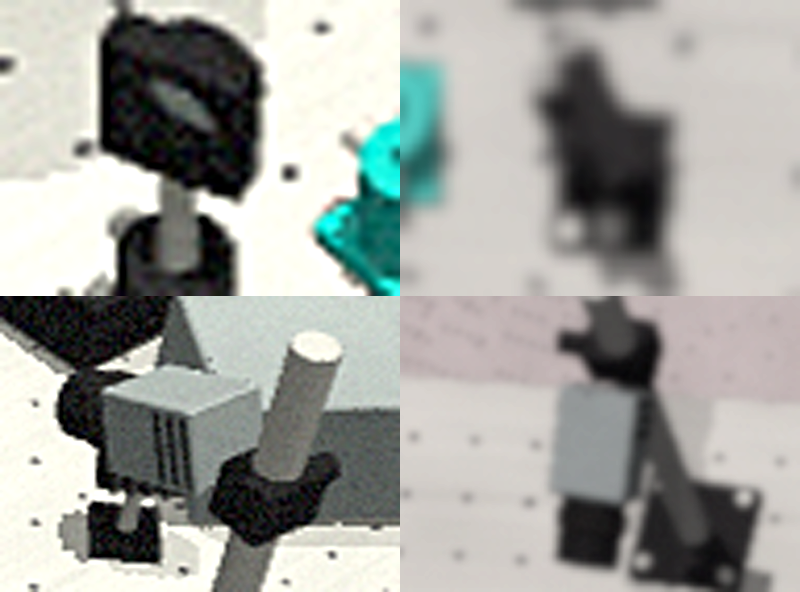

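```bash
cat > fit.py <<'E'
from h import *
from scipy.optimize import least_squares
def box(p,c,h):
    q=abs(p-c)-h; return np.linalg.norm(np.maximum(q,0),axis=1)+np.minimum(q.max(1),0)
def cyl(p,ax,c,r,lo,hi):   # along axis index ax
    o=[i for i in range(3) if i!=ax]
    q=np.stack([np.hypot(p[:,o[0]]-c[0],p[:,o[1]]-c[1])-r,abs(p[:,ax]-(lo+hi)/2)-(hi-lo)/2],1)
    return np.linalg.norm(np.maximum(q,0),axis=1)+np.minimum(q.max(1),0)
H=lambda *a:np.array(a)
def lens_sdf(p): return np.min([box(p,H(0,0,0),H(.008,.025,.025)),cyl(p,0,(0,0),.0205,.008,.020),cyl(p,2,(0,0),.00635,-.1,-.025)],0)
def cam_sdf(p): return np.minimum(box(p,H(-.080,0,0),H(.035,.025,.025)),cyl(p,0,(0,0),.021,-.045,0))
def Rz(a): c,s=np.cos(a),np.sin(a); return H([c,-s,0],[s,c,0],[0,0,1])
def Rcam(yaw): # x axis 25 deg down
    a=np.radians(25); return Rz(yaw)@H([np.cos(a),0,np.sin(a)],[0,1,0],[-np.sin(a),0,np.cos(a)])
def fit(P,sdf,Rf,x0):
    f=lambda x: sdf((P-x[:3])@Rf(x[3]))
    r=least_squares(f,x0,loss="soft_l1",f_scale=.002,x_scale=[.01,.01,.01,.1])
    e=f(r.x); return r.x,r.cost,np.median(abs(e)),(abs(e)<.004).mean()
E
python3 - <<'E'
from fit import *
Z={c:np.load(c+"0.npz") for c in("scene","top")}
def pts(z,lo,hi):
    W=z["W"]; return W[(z["d"]>0)&(W>lo).all(2)&(W<hi).all(2)]
for c,z in Z.items():
    P=pts(z,[.50,-.11,.06],[.585,-.035,.16])
    for a in(-63,117): 
        x,*r=fit(P,lens_sdf,Rz,[.54,-.07,.115,np.radians(a)]); print(c,"lens",x[:3].round(4),np.degrees(x[3]).round(1),np.array(r).round(5),len(P))
    P=pts(z,[.66,.15,.25],[.86,.28,.40])
    P=P[P[:,0]<.80]
    for a in(150,180,210):
        x,*r=fit(P,cam_sdf,Rcam,[.70,.2,.3,np.radians(a)]); print(c,"cam",x[:3].round(4),np.degrees(x[3]).round(1),np.array(r).round(5),len(P))
    print(c,"table z",np.median(pts(z,[.4,-.2,-.03],[.7,.2,.03])[:,2]).round(4))
E
```

```text
scene lens [ 0.5399 -0.0738  0.1161] -63.6 [0.00096 0.00116 0.86131] 411
scene lens [ 0.5402 -0.0742  0.1162] 116.9 [6.8000e-04 1.1500e-03 8.9294e-01] 411
scene cam [0.6931 0.2246 0.2971] 174.2 [8.4000e-04 9.1000e-04 9.9352e-01] 1081
scene cam [0.6931 0.2246 0.2971] 174.2 [8.400e-04 9.100e-04 9.926e-01] 1081
scene cam [0.6931 0.2246 0.2971] 174.2 [8.4000e-04 9.1000e-04 9.9352e-01] 1081
scene table z 0.001
top lens [ 0.5384 -0.0671  0.1167] -62.4 [5.3000e-04 2.4100e-03 7.2892e-01] 166
top lens [ 0.5405 -0.071   0.116 ] 117.5 [3.0000e-04 1.2500e-03 8.9157e-01] 166
top cam [0.6948 0.2263 0.2971] 173.5 [0.00157 0.00138 0.89294] 878
top cam [0.694  0.2265 0.2968] 173.4 [0.00157 0.00139 0.89294] 878
top cam [0.6939 0.2265 0.2967] 173.4 [0.00157 0.00139 0.89408] 878
top table z 0.0009
```

```bash
cat > plan.py <<'E'
from fit import *
from scipy.spatial.transform import Rotation as Ro
def rows(pos,R,grip,step=38,ang=6.8,n=5):
    o=robot.get_obs();p=np.array(o["ee_pos"]);T=np.array(o["tool_rot"])
    d=T.T@(np.array(pos)-p)*1000; w=np.degrees(Ro.from_matrix(T.T@R).as_rotvec())
    N=max(1,int(np.ceil(max(np.linalg.norm(d)/step,np.linalg.norm(w)/ang))))
    print("t",o["time"],"q",np.round(o["qpos"],0),"N",N,"F",np.round(o["force"],1),"w",o["width"],"gf",o["grasp_force"])
    print("; ".join(" ".join(f"{v:.1f}" for v in [*(d*f),*(w*f)])+f" {grip}" for f in [min(1,k/N) for k in range(1,min(n,N)+1)]))
def down(yaw_y): # tool z down, tool y at world yaw (deg)
    a=np.radians(yaw_y); y=H(np.cos(a),np.sin(a),0); z=H(0,0,-1); return np.stack([np.cross(y,z),y,z],1)
L=H(.5403,-.0726,.115); YL=117.2
E0=H(.6935,.2255,.297); YC=np.radians(173.9)
GOAL=E0+.15*Rcam(YC)[:,0]
x=-Rcam(YC)[:,0]; z=Rcam(YC)[:,2]; RG=np.stack([x,np.cross(z,x),z],1)  # lens goal rot
E
python3 - <<'E'
from plan import *
print(np.array(robot.get_obs()["tool_rot"]).round(3),GOAL.round(4),RG.round(3))
for s in (90,-90): rows([*L[:2],.225],down(YL+s),85)
E
```

```text
[[ 0.976  0.22   0.   ]
 [ 0.22  -0.976 -0.   ]
 [ 0.     0.    -1.   ]] [0.5583 0.2399 0.2336] [[ 0.901  0.106 -0.42 ]
 [-0.096  0.994  0.045]
 [ 0.423  0.     0.906]]
t 1.0 q [-85.  13.  87.   0.  80.  -7.] N 18 F [-0.3 -0.1 -0.4] w 0.08571569262658409 gf 0.0
28.4 -24.2 -0.0 0.0 -0.0 4.2 85; 56.8 -48.4 -0.0 0.0 -0.0 8.4 85; 85.2 -72.6 -0.0 0.0 -0.0 12.6 85; 113.6 -96.7 -0.0 0.0 -0.0 16.8 85; 142.0 -120.9 -0.1 0.0 -0.0 21.0 85
t 1.0 q [-85.  13.  87.   0.  80.  -7.] N 18 F [-0.3 -0.1 -0.4] w 0.08571569262658409 gf 0.0
28.4 -24.2 -0.0 0.0 0.0 -5.8 85; 56.8 -48.4 -0.0 0.0 0.0 -11.6 85; 85.2 -72.6 -0.0 0.0 0.0 -17.4 85; 113.6 -96.7 -0.0 0.0 0.0 -23.2 85; 142.0 -120.9 -0.1 0.0 0.0 -29.0 85
```

>>> {"fn": "servo_tool", "kwargs": {"series": "28.4 -24.2 0 0 0 -5.8 85; 56.8 -48.4 0 0 0 -11.6 85; 85.2 -72.6 0 0 0 -17.4 85; 113.6 -96.7 0 0 0 -23.2 85; 142 -120.9 0 0 0 -29 85"}}

```text
time: 1.42
ee_pos: [0.2501, -0.4591, 0.2248]
tool_rot: [[0.744, 0.669, 0.0], [0.669, -0.744, -0.0], [0.0, 0.0, -1.0]]
force: [0.6, 0.5, -0.1]
width: 0.0851
grasp_force: 0.0
```

```bash
python3 -c "
from plan import *
rows([*L[:2],.225],down(YL-90),85)"
```

```text
t 1.4167 q [-70.  -1. 103.   0.  79. -22.] N 13 F [ 0.6  0.5 -0.1] w 0.08511770804462242 gf 0.0
36.5 -7.2 -0.0 0.0 0.0 -5.8 85; 73.0 -14.4 -0.0 0.0 0.0 -11.6 85; 109.4 -21.5 -0.0 0.0 0.0 -17.4 85; 145.9 -28.7 -0.1 0.0 0.0 -23.2 85; 182.4 -35.9 -0.1 0.0 0.0 -28.9 85
```

>>> {"fn": "servo_tool", "kwargs": {"series": "36.5 -7.2 0 0 0 -5.8 85; 73 -14.4 0 0 0 -11.6 85; 109.4 -21.5 0 0 0 -17.4 85; 145.9 -28.7 0 0 0 -23.2 85; 182.4 -35.9 0 0 0 -29 85"}}

```text
time: 1.83
ee_pos: [0.3625, -0.3108, 0.2251]
tool_rot: [[0.326, 0.945, 0.001], [0.945, -0.326, -0.001], [-0.0, 0.001, -1.0]]
force: [0.5, -0.6, -0.4]
width: 0.0848
grasp_force: 0.0
```

```bash
python3 -c "
from plan import *
rows([*L[:2],.225],down(YL-90),85)"
```

```text
t 1.8333 q [-50.  -8. 109.   0.  79. -31.] N 8 F [ 0.5 -0.6 -0.4] w 0.0848055311270715 gf 0.0
35.4 11.3 0.0 0.0 0.0 -5.8 85; 70.8 22.6 0.0 0.0 0.0 -11.6 85; 106.2 33.9 0.0 0.0 0.0 -17.3 85; 141.6 45.2 0.0 0.0 0.0 -23.1 85; 177.0 56.5 0.1 0.0 0.0 -28.9 85
```

>>> {"fn": "servo_tool", "kwargs": {"series": "35.4 11.3 0 0 0 -5.8 85; 70.8 22.6 0 0 0 -11.6 85; 106.2 33.9 0 0 0 -17.3 85; 141.6 45.2 0 0 0 -23.1 85; 177 56.5 0 0 0 -28.9 85"}}

```text
time: 2.25
ee_pos: [0.4744, -0.1623, 0.2252]
tool_rot: [[-0.172, 0.985, 0.001], [0.985, 0.172, -0.0], [-0.001, 0.001, -1.0]]
force: [0.8, -0.8, 0.1]
width: 0.0853
grasp_force: 0.0
```

```bash
python3 -c "
from plan import *
rows([*L[:2],.225],down(YL-90),85)"
```

```text
t 2.25 q [-28.  -5. 106.  -0.  79. -38.] N 3 F [ 0.8 -0.8  0.1] w 0.08534257852810169 gf 0.0
25.7 26.8 0.1 0.0 0.0 -5.8 85; 51.3 53.5 0.1 0.0 0.0 -11.5 85; 77.0 80.3 0.2 0.0 0.0 -17.3 85
```

>>> {"fn": "servo_tool", "kwargs": {"series": "25.7 26.8 0 0 0 -5.8 85; 51.3 53.5 0 0 0 -11.5 85; 77 80.3 0 0 0 -17.3 85; 77 80.3 0 0 0 -17.3 85"}}

```text
time: 2.58
ee_pos: [0.5425, -0.0695, 0.225]
tool_rot: [[-0.461, 0.887, 0.002], [0.887, 0.461, 0.002], [0.001, 0.003, -1.0]]
force: [-0.6, -0.3, 0.5]
width: 0.0853
grasp_force: 0.0
```

Run:
```python
from plan import *
im,d=optics.capture("scene"); W=cloud("scene",d)
cv2.imwrite("pics/a1.png",cv2.resize(im[130:280,260:440],(720,600),interpolation=cv2.INTER_CUBIC))
P=W[(d>0)&(W>[.50,-.11,.06]).all(2)&(W<[.585,-.035,.150]).all(2)]
x,*r=fit(P,lens_sdf,Rz,[*L,np.radians(YL)]);print(x[:3].round(4),np.degrees(x[3]),r,len(P))
rows([*L[:2],.108],down(YL-90),85)
```

```text
[ 0.54   -0.0738  0.1165] 116.73414115481897 [np.float64(0.0007212195953392263), np.float64(0.0012010098894676014), np.float64(0.8978102189781022)] 411
t 2.6333 q [-16.   2.  99.   0.  79. -43.] N 4 F [-1.2  0.4  0.9] w 0.08485751013245386 gf 0.0
-0.1 -0.3 29.2 0.0 -0.0 0.0 85; -0.2 -0.6 58.4 0.0 -0.0 0.0 85; -0.3 -0.9 87.5 0.0 -0.0 0.0 85; -0.4 -1.2 116.7 0.0 -0.0 0.0 85
```

View pics/a1.png

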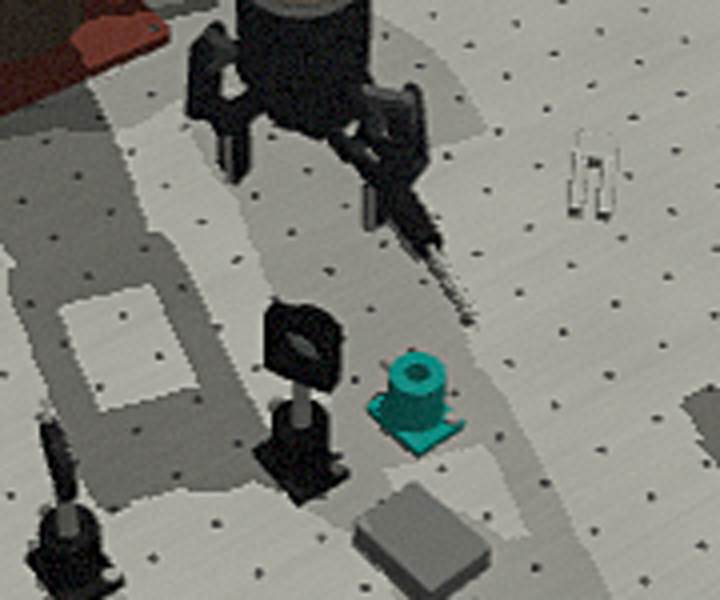

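>>> {"fn": "servo_tool", "kwargs": {"series": "-0.1 -0.3 29 0 0 0 85; -0.2 -0.6 58 0 0 0 85; -0.3 -0.9 88 0 0 0 85; -0.4 -1.2 108 0 0 0 85; -0.4 -1.2 117 0 0 0 85"}}

```text
time: 3.05
ee_pos: [0.5361, -0.0758, 0.1043]
tool_rot: [[-0.451, 0.892, -0.005], [0.892, 0.451, 0.001], [0.004, -0.004, -1.0]]
force: [-0.1, 0.9, 0.0]
width: 0.0851
grasp_force: 0.0
```

>>> {"fn": "servo_tool", "kwargs": {"series": "0 0 0 0 0 0 85; 0 0 0 0 0 0 60; 0 0 0 0 0 0 54; 0 0 0 0 0 0 50; 0 0 0 0 0 0 40"}}

```text
time: 3.47
ee_pos: [0.5408, -0.0761, 0.1103]
tool_rot: [[-0.452, 0.892, 0.004], [0.892, 0.452, -0.001], [-0.003, 0.003, -1.0]]
force: [0.6, -0.3, 4.1]
width: 0.049
grasp_force: 62.3
```

>>> {"fn": "servo_tool", "kwargs": {"series": "0 0 0 0 0 0 40; 0 0 0 0 0 0 40; 0 0 0 0 0 0 40; 0 0 0 0 0 0 40"}}

```text
time: 3.8
ee_pos: [0.5408, -0.0761, 0.1102]
tool_rot: [[-0.453, 0.892, 0.004], [0.892, 0.453, -0.001], [-0.003, 0.003, -1.0]]
force: [1.1, 0.1, 7.2]
width: 0.0483
grasp_force: 62.4
```

Run:
```python
from plan import *
rows([*L[:2],.108],down(YL-90),40)
for c in("scene","top"):
    im,d=optics.capture(c); W=cloud(c,d)
    if c=="scene": cv2.imwrite("pics/b1.png",cv2.resize(im[170:270,280:400],(720,600),interpolation=cv2.INTER_CUBIC))
```

```text
t 3.8 q [-16.   8. 106.  -0.  66. -43.] N 1 F [1.1 0.1 7.2] w 0.0483412640398553 gf 62.41628050804138
3.3 1.1 2.2 0.2 0.2 -0.3 40
```

View pics/b1.png

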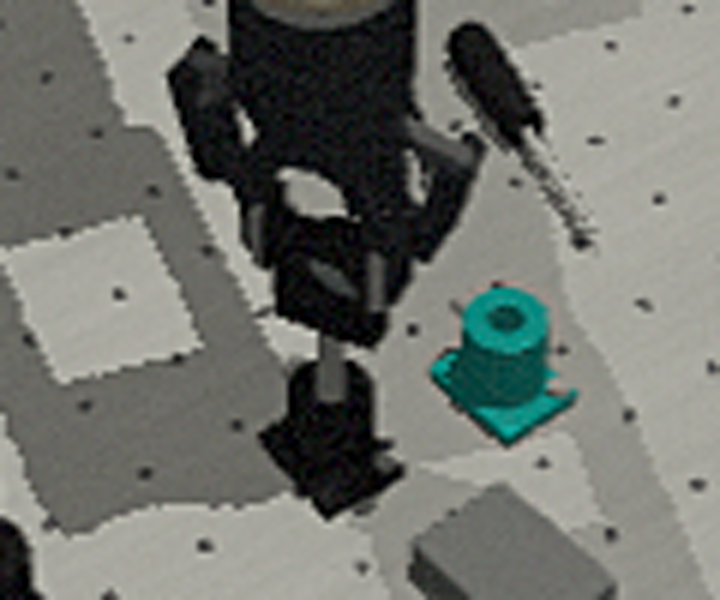

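>>> {"fn": "servo_tool", "kwargs": {"series": "0 0 -8 0 0 0 40; 0 0 -20 0 0 0 40; 0 0 -35 0 0 0 40; 0 0 -52 0 0 0 40; 0 0 -70 0 0 0 40"}}

```text
time: 4.32
ee_pos: [0.5381, -0.0753, 0.1789]
tool_rot: [[-0.453, 0.892, -0.002], [0.892, 0.453, 0.0], [0.001, -0.001, -1.0]]
force: [0.1, -0.5, -1.1]
width: 0.0488
grasp_force: 63.1
```

>>> {"fn": "servo_tool", "kwargs": {"series": "0 0 -20 0 0 0 40; 0 0 -40 0 0 0 40; 0 0 -55 0 0 0 40; 0 0 -55 0 0 0 40; 0 0 -55 0 0 0 40"}}

```text
time: 4.73
ee_pos: [0.5392, -0.0756, 0.2341]
tool_rot: [[-0.453, 0.892, 0.002], [0.892, 0.453, -0.001], [-0.001, 0.001, -1.0]]
force: [0.9, 1.0, -2.6]
width: 0.0485
grasp_force: 63.2
```

```bash
cat >> plan.py <<'E'
def lens_in_tool(save=None, kg=None):
    """fit lens (6dof: offset and small tilt) in the tool frame from both cameras"""
    o=robot.get_obs();p=np.array(o["ee_pos"]);T=np.array(o["tool_rot"]); out=[]
    D=np.diag([1.,-1,-1])
    for c in("scene","top"):
        im,d=optics.capture(c);W=cloud(c,d)
        if save and c=="scene": cv2.imwrite(save,im)
        Q=((W-p)@T)@D          # lens-like axes, origin TCP
        m=(d>0)&(abs(Q[...,0])<.035)&(abs(Q[...,1])<.021)&(Q[...,2]>-.105)&(Q[...,2]<.037)
        Pq=Q[m]
        f=lambda x: lens_sdf((Pq-x[:3])@Ro.from_rotvec(x[3:]).as_matrix())
        best=least_squares(f,[0,0,.006,0,0,0],loss="soft_l1",f_scale=.002,x_scale=[.01]*3+[.1]*3)
        e=f(best.x); print(c,len(Pq),"off mm",(best.x[:3]*1000).round(1),"rot",np.degrees(best.x[3:]).round(1),"med",np.median(abs(e)).round(4)); out.append((best.x,len(Pq)))
    return out
E
python3 -c "
from plan import *
lens_in_tool('pics/c1.png'); 
o=robot.get_obs();print(o['ee_pos'],o['force'],o['width'])
Rt=RG@np.diag([1,-1,-1]); rows([.5583,.2399,.245],Rt,40)
"
```

```text
scene 419 off mm [ 2.3 -3.5  5.7] rot [2.8 2.1 1.1] med 0.0014
top 43 off mm [2.9 0.  5.9] rot [ 5.7 -0.5 -1. ] med 0.0012
[ 0.53801365 -0.07524863  0.23167458] [-0.37271685 -0.08921361 -2.36640228] 0.04878241116556926
t 4.8333 q [-16.   1.  99.  -0.  80. -43.] N 19 F [-0.4 -0.1 -2.4] w 0.04878241116556926 gf 63.15739989280701
14.3 8.5 -0.7 -1.4 0.8 6.4 40; 28.6 16.9 -1.4 -2.8 1.5 12.7 40; 42.9 25.4 -2.1 -4.2 2.3 19.1 40; 57.2 33.8 -2.8 -5.7 3.1 25.4 40; 71.5 42.3 -3.5 -7.1 3.8 31.8 40
```

>>> {"fn": "servo_tool", "kwargs": {"series": "14.3 8.5 -0.7 -1.4 0.8 6.4 40; 28.6 16.9 -1.4 -2.8 1.5 12.7 40; 42.9 25.4 -2.1 -4.2 2.3 19.1 40; 57.2 33.8 -2.8 -5.7 3.1 25.4 40; 71.5 42.3 -3.5 -7.1 3.8 31.8 40"}}

```text
time: 5.25
ee_pos: [0.5432, 0.0081, 0.2343]
tool_rot: [[0.087, 0.991, 0.105], [0.991, -0.097, 0.089], [0.098, 0.096, -0.991]]
force: [-0.4, 0.1, -1.7]
width: 0.0484
grasp_force: 63.2
```

```bash
cat >> plan.py <<'E'
RT=RG@np.diag([1,-1,-1]); TG=GOAL-RG@H(.0025,0,.0058)
E
python3 -c "
from plan import *
print(TG);rows(TG,RT,40)
"
```

```text
[0.55850793 0.23992649 0.22729413]
t 5.25 q [-11.  -4. 104.   6.  75.  -8.] N 14 F [-0.4  0.1 -1.7] w 0.048379744653801446 gf 63.198784589767456
16.5 -0.6 2.1 -1.4 0.8 6.3 40; 32.9 -1.1 4.2 -2.8 1.5 12.6 40; 49.4 -1.7 6.2 -4.2 2.3 19.0 40; 65.9 -2.2 8.3 -5.7 3.1 25.3 40; 82.3 -2.8 10.4 -7.1 3.9 31.6 40
```

>>> {"fn": "servo_tool", "kwargs": {"series": "16.5 -0.6 2.1 -1.4 0.8 6.3 40; 32.9 -1.1 4.2 -2.8 1.5 12.6 40; 49.4 -1.7 6.2 -4.2 2.3 19 40; 65.9 -2.2 8.3 -5.7 3.1 25.3 40; 82.3 -2.8 10.4 -7.1 3.9 31.6 40"}}

```text
time: 5.67
ee_pos: [0.548, 0.0908, 0.2315]
tool_rot: [[0.577, 0.78, 0.241], [0.784, -0.612, 0.105], [0.23, 0.128, -0.965]]
force: [0.1, -0.3, -1.7]
width: 0.0485
grasp_force: 63.2
```

```bash
python3 -c "
from plan import *
rows(TG,RT,40)
"
```

```text
t 5.6667 q [ -3.  -9. 110.   7.  65.  32.] N 9 F [ 0.1 -0.3 -1.7] w 0.04852346569839158 gf 63.197264671325684
13.6 -9.3 2.5 -1.4 0.8 6.3 40; 27.1 -18.6 4.9 -2.8 1.5 12.7 40; 40.7 -27.9 7.4 -4.2 2.3 19.0 40; 54.2 -37.2 9.9 -5.6 3.1 25.3 40; 67.8 -46.4 12.4 -7.1 3.8 31.6 40
```

>>> {"fn": "servo_tool", "kwargs": {"series": "13.6 -9.3 2.5 -1.4 0.8 6.3 40; 27.1 -18.6 4.9 -2.8 1.5 12.7 40; 40.7 -27.9 7.4 -4.2 2.3 19 40; 54.2 -37.2 9.9 -5.6 3.1 25.3 40; 67.8 -46.4 12.4 -7.1 3.8 31.6 40"}}

```text
time: 6.08
ee_pos: [0.5533, 0.1732, 0.2289]
tool_rot: [[0.871, 0.333, 0.361], [0.341, -0.939, 0.044], [0.354, 0.084, -0.932]]
force: [-0.8, -0.6, -2.1]
width: 0.0483
grasp_force: 63.2
```

```bash
python3 -c "
from plan import *
rows(TG,RT,40)
"
```

```text
t 6.0833 q [ 10. -10. 113.  -1.  56.  80.] N 4 F [-0.8 -0.6 -2.1] w 0.0483092797640189 gf 63.20431351661682
6.7 -15.3 1.6 -1.4 0.8 6.4 40; 13.4 -30.5 3.2 -2.8 1.5 12.7 40; 20.1 -45.8 4.7 -4.2 2.3 19.1 40; 26.7 -61.0 6.3 -5.6 3.1 25.4 40
```

>>> {"fn": "servo_tool", "kwargs": {"series": "6.7 -15.3 1.6 -1.4 0.8 6.4 40; 13.4 -30.5 3.2 -2.8 1.5 12.7 40; 20.1 -45.8 4.7 -4.2 2.3 19.1 40; 26.7 -61 6.3 -5.6 3.1 25.4 40; 26.7 -61 6.3 -5.6 3.1 25.4 40"}}

```text
time: 6.5
ee_pos: [0.5578, 0.2416, 0.2269]
tool_rot: [[0.901, -0.104, 0.421], [-0.094, -0.995, -0.044], [0.423, 0.0, -0.906]]
force: [-0.7, -0.7, -1.9]
width: 0.0487
grasp_force: 63.3
```

>>> {"fn": "servo_tool", "kwargs": {"series": "0 0 0 0 0 0 40; 0 0 0 0 0 0 40; 0 0 0 0 0 0 40; 0 0 0 0 0 0 40; 0 0 0 0 0 0 40"}}

```text
time: 6.92
ee_pos: [0.5596, 0.2387, 0.2294]
tool_rot: [[0.9, -0.101, 0.423], [-0.091, -0.995, -0.044], [0.426, 0.001, -0.905]]
force: [-0.0, -0.4, -1.3]
width: 0.0488
grasp_force: 63.3
```

Run:
```python
from plan import *
lens_in_tool("pics/d1.png"); rows(TG,RT,40)
im=cv2.imread("pics/d1.png"); cv2.imwrite("pics/d1c.png",cv2.resize(im[90:240,340:540],(800,600),interpolation=cv2.INTER_CUBIC))
# where does lens fit in world, and camera refit
for c in("scene","top"):
    im,d=optics.capture(c);W=cloud(c,d)
    P=W[(d>0)&(W>[.655,.15,.25]).all(2)&(W<[.80,.28,.40]).all(2)]
    x,*r=fit(P,cam_sdf,Rcam,[*E0,YC]);print(c,"cam",x[:3].round(4),np.degrees(x[3]).round(1),r[1])
```

```text
scene 392 off mm [ 3.7 -2.6  5.4] rot [-0.1  2.4 -4.9] med 0.0016
top 140 off mm [ 2.7 -0.2  5.6] rot [-1.5  2.2  0.3] med 0.0011
t 7.0167 q [ 22.  -5. 109. -14.  54. 124.] N 1 F [-0.4  0.1 -2.3] w 0.048748125724492455 gf 63.288702964782715
-2.2 -0.9 1.6 -0.1 -0.2 0.3 40
scene cam [0.6932 0.225  0.297 ] 173.9 0.0009052933611805227
top cam [0.6947 0.2264 0.2971] 173.4 0.0014370612352970942
```

View pics/d1c.png

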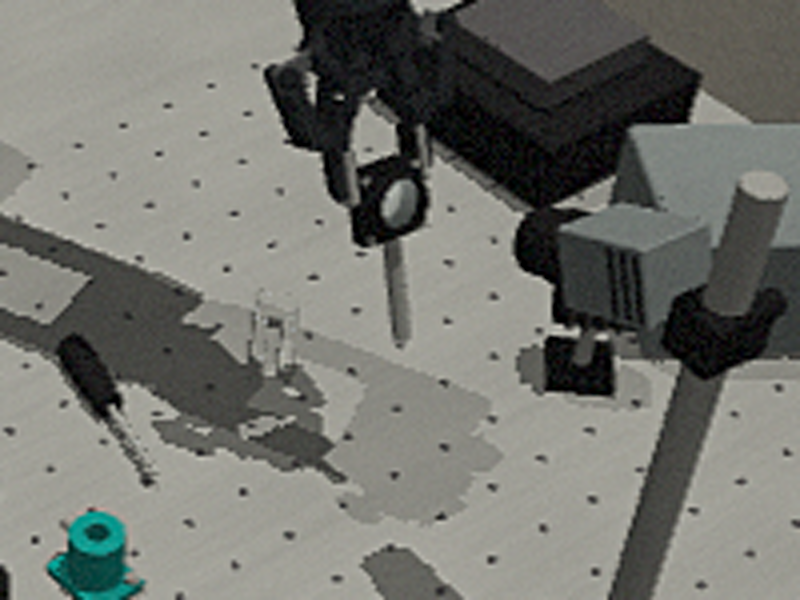

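```bash
cat > rel.py <<'E'
from plan import *
o=robot.get_obs();p=np.array(o["ee_pos"]);T=np.array(o["tool_rot"])
D=np.diag([1.,-1,-1]); TL=T@D
for c in("scene","top"):
    A=[];B=[]
    for k in range(4):
        im,d=optics.capture(c);W=cloud(c,d);o=robot.get_obs()
        Q=(W-p)@TL; m=(d>0)&(abs(Q[...,0])<.035)&(abs(Q[...,1])<.018)&(Q[...,2]>-.105)&(Q[...,2]<.03); A.append(W[m])
        B.append(W[(d>0)&(W>[.655,.15,.25]).all(2)&(W<[.80,.28,.40]).all(2)])
    A=np.vstack(A);B=np.vstack(B)
    xc,*_=fit(B,cam_sdf,Rcam,[*E0,YC]); Re=Rcam(xc[3])
    for free in (0,1):
        full=lambda x:Ro.from_rotvec([0,x[3],0]) if not free else Ro.from_rotvec(x[3:6])
        f=lambda x: lens_sdf(((A-p)@TL-x[:3])@full(x).as_matrix())
        r=least_squares(f,[.0025,0,.006]+[0]*(3 if free else 1),loss="soft_l1",f_scale=.002,x_scale=[.01]*3+[.1]*(3 if free else 1)).x
        RL=TL@full(r).as_matrix(); C=p+TL@r[:3]
        rel=Re.T@(C-xc[:3])*1000; X=Re.T@RL
        print(c,free,len(A),"off",(r[:3]*1000).round(1),"rot",np.degrees(r[3:]).round(1),"| eye-frame C",rel.round(1),"lens -x:",(-X[:,0]).round(3),"side tilt",np.degrees(np.arcsin(RL[2,1])).round(2),"pitch",np.degrees(np.arcsin(RL[2,0])).round(2))
print(robot.get_obs()["time"],p,"eye calc",(Rcam(YC).T@(p+TL@H(.0025,0,.0058)-E0)*1000).round(1))
E
python3 rel.py
```

```text
scene 0 1371 off [ 5.5 -2.7  4.7] rot [4.8] | eye-frame C [144.7   2.5   0.4] lens -x: [0.997 0.004 0.079] side tilt -0.05 pitch 20.45
scene 1 1371 off [ 5.  -3.2  4.7] rot [ 0.6  4.4 -3.6] | eye-frame C [145.2   3.    0.4] lens -x: [ 0.996 -0.057  0.073] side tilt 1.94 pitch 20.77
top 0 462 off [ 2.2 -0.3  4.3] rot [1.7] | eye-frame C [148.6   2.    0.5] lens -x: [1.    0.008 0.026] side tilt -0.05 pitch 23.51
top 1 462 off [ 2.2 -0.3  4.4] rot [-0.5  2.   1.8] | eye-frame C [148.7   2.    0.5] lens -x: [0.999 0.04  0.032] side tilt -1.26 pitch 23.16
7.5167 [0.55969828 0.23911885 0.22973068] eye calc [147.8   0.7   1.7]
```

```bash
cat > post.py <<'E'
from plan import *
D=np.diag([1.,-1,-1]); O=[];S={}
for c in("scene","top"):
    S[c]=[]
    for k in range(6):
        im,d=optics.capture(c);S[c].append((d>0,cloud(c,d)));o=robot.get_obs();O.append((o["ee_pos"],np.array(o["tool_rot"])))
P=np.array([x[0] for x in O]);p=P.mean(0);T=Ro.from_matrix([x[1] for x in O]).mean().as_matrix();TL=T@D
print("ee",p.round(4),"std",P.std(0).round(4),"tool pitch",np.degrees(np.arcsin(TL[2,0])).round(2),"yaw",np.degrees(np.arctan2(TL[1,0],TL[0,0])).round(2),"roll",np.degrees(np.arcsin(TL[2,1])).round(2))
for c in S:
    Q=np.vstack([((W-p)@TL)[m] for m,W in S[c]])
    q=Q[(abs(Q[:,0])<.022)&(abs(Q[:,1])<.02)&(Q[:,2]>-.088)&(Q[:,2]<-.028)]
    # post axis: (x0+a(z+.06), y0+b(z+.06))
    f=lambda v: np.hypot(q[:,0]-v[0]-v[1]*(q[:,2]+.06),q[:,1]-v[2]-v[3]*(q[:,2]+.06))-.00635
    r=least_squares(f,[0,0,0,0],loss="soft_l1",f_scale=.001).x
    print(c,"post n",len(q),"x,y at z-60:",(r[[0,2]]*1000).round(1),"slope deg x,y",np.degrees(r[[1,3]]).round(2),"x,y at lens",((r[[0,2]]+r[[1,3]]*.066)*1000).round(1),"med",np.median(abs(f(r))).round(4))
    # frame: back/front face and top edge stats within narrow y
    h=Q[(abs(Q[:,1])<.018)&(Q[:,2]>-.018)&(Q[:,2]<.036)]
    print("   frame n",len(h),"x pct",np.percentile(h[:,0]*1000,[2,10,50,90,98]).round(1),"z pct",np.percentile(h[:,2]*1000,[2,50,90,98]).round(1))
E
python3 post.py
```

```text
ee [0.5596 0.2395 0.2296] std [0. 0. 0.] tool pitch 25.22 yaw -5.72 roll -0.06
scene post n 611 x,y at z-60: [ 0.1 -2.7] slope deg x,y [2.85 0.2 ] x,y at lens [ 3.4 -2.5] med 0.0013
   frame n 7456 x pct [-599.2 -546.8  230.   313.5  324.1] z pct [-15.7  15.1  29.2  33.4]
top post n 54 x,y at z-60: [ 0.8 -1.1] slope deg x,y [4.54 1.07] x,y at lens [6.  0.1] med 0.0004
   frame n 5338 x pct [ 10.3  21.2 219.2 293.4 308.9] z pct [-13.   24.2  30.2  33.1]
```

```bash
cat > corr.py <<'E'
from plan import *
import sys
rx,ry,rz,pit,yaw=map(float,sys.argv[1:])   # measured eye-frame centre mm, lens pitch rel. tool (deg, + = barrel down), yaw target
D=np.diag([1.,-1,-1]);o=robot.get_obs();p=np.array(o["ee_pos"]);TL=np.array(o["tool_rot"])@D
C=E0+Rcam(YC)@H(rx,ry,rz)/1000; off=TL.T@(C-p)
RLt=RG@Ro.from_euler("y",-pit,degrees=True).as_matrix(); RLt=Rz(np.radians(yaw))@RLt
print(off.round(4)); rows(GOAL-RLt@off,RLt@D,40,step=3,ang=1)
E
python3 corr.py 147 2 0.5 3 -0.2
```

```text
[ 0.0035 -0.0017  0.0047]
t 8.1167 q [ 22.  -5. 109. -14.  54. 124.] N 3 F [ 0.2  0.2 -1.1] w 0.0483095403948152 gf 63.288334608078
-0.9 -0.7 0.2 -0.1 0.9 0.2 40; -1.8 -1.4 0.4 -0.1 1.9 0.3 40; -2.7 -2.0 0.7 -0.2 2.8 0.5 40
```

>>> {"fn": "servo_tool", "kwargs": {"series": "-0.9 -0.7 0.2 -0.1 0.9 0.2 40; -1.8 -1.4 0.4 -0.1 1.9 0.3 40; -2.7 -2 0.7 -0.2 2.8 0.5 40; -2.7 -2 0.7 -0.2 2.8 0.5 40; -2.7 -2 0.7 -0.2 2.8 0.5 40"}}

```text
time: 8.53
ee_pos: [0.557, 0.2419, 0.2274]
tool_rot: [[0.878, -0.109, 0.467], [-0.096, -0.994, -0.051], [0.469, 0.001, -0.883]]
force: [-0.2, 0.4, -1.5]
width: 0.0486
grasp_force: 63.2
```

```bash
python3 rel.py; python3 post.py
python3 - <<'E'
from h import *
im,d=optics.capture("scene"); im2,_=optics.capture("top")
a=np.hstack([cv2.resize(im[110:185,415:490],(400,400),interpolation=cv2.INTER_CUBIC),cv2.resize(im2[80:180,180:280],(400,400),interpolation=cv2.INTER_CUBIC)])
cv2.imwrite("pics/e1.png",np.clip(a*1.6,0,255).astype(np.uint8))
E
```

```text
scene 0 1356 off [ 5.8 -2.9  4.9] rot [4.6] | eye-frame C [ 1.483e+02 -1.000e-01 -0.000e+00] lens -x: [ 1.    -0.005  0.027] side tilt -0.03 pitch 23.42
scene 1 1356 off [ 5.6 -3.5  5. ] rot [ 0.7  4.4 -3.2] | eye-frame C [148.5   0.5   0. ] lens -x: [ 0.998 -0.06   0.024] side tilt 1.99 pitch 23.55
top 0 530 off [ 3.6 -0.3  4.7] rot [1.9] | eye-frame C [150.7  -0.3   0. ] lens -x: [ 1.     0.001 -0.019] side tilt -0.03 pitch 26.09
top 1 530 off [3.6 0.4 4.9] rot [-1.1  2.   1.3] | eye-frame C [150.8  -1.    0.2] lens -x: [ 1.     0.024 -0.018] side tilt -1.58 pitch 26.0
8.9333 [0.55702001 0.24191668 0.22736835] eye calc [151.8  -1.8   0.9]
ee [0.5577 0.2417 0.2278] std [0. 0. 0.] tool pitch 28.02 yaw -6.28 roll -0.01
scene post n 610 x,y at z-60: [-0.  -2.7] slope deg x,y [2.94 0.99] x,y at lens [ 3.4 -1.6] med 0.0013
   frame n 7193 x pct [-538.5 -489.6  234.4  324.3  336.5] z pct [-16.7  11.8  27.2  33.4]
top post n 81 x,y at z-60: [ 1.6 -0.8] slope deg x,y [4.6  0.12] x,y at lens [ 6.9 -0.7] med 0.0005
   frame n 5375 x pct [  6.3  17.8 217.9 297.8 317. ] z pct [-15.8  15.9  24.5  31.7]
```

View pics/e1.png

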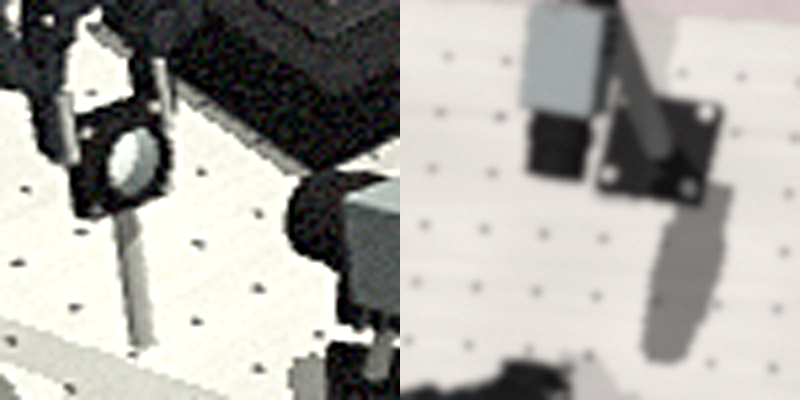

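```bash
python3 -c "
from h import *
print(ticket.finish_job())"
```

```text
the job is handed in; nothing more can be done
None
```

The lens mount is out of its holder and held steady in front of the inspection camera. It measured about 149.5 mm from the front glass and within about 1 mm of the line of sight. It faces the camera to within about 2° and is level side to side to within about 2°. The job was handed in at about 9 s, but no verdict came back.

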